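Let off the ratchet cradle and stow the plate chiller

ROBOT

A 6-joint arm with a two-finger parallel gripper is mounted at the origin on the work surface. World frame = base frame: x ahead of the robot, y to its left, z up, the work surface at z = 0. Lengths are in m, angles in degrees, forces in N, time in s.
With the tool pointing down it reaches from about 0.35 to 0.875 m from the base axis. Payload 4.2 kg.
Tool frame: the origin (TCP) lies on the centre line of the jaws, within the pads' length; the fingertips stand 22 mm ahead of it and the grasp point (between the pads) lies 3 mm ahead of it (r.tcp_to_tips is the distance from the TCP to the fingertips, in m); z points along the fingers, y is the line along which they close (so a half turn about z gives the same grasp; the last joint's range is limited). The gripper opens to 87 mm and grips with 3 to 60 N. Pads are 19 mm wide; open, the fingers measure 117 mm over their backs; the gripper's body (75 mm by 190 mm) begins 51 mm behind the grasp point.
Start: joints at [-61.559, 22.042, 0.453, 0, -68.411, -14.817], TCP at [0.147, -0.607, 0.245] pointing down, gripper open.
Joint ranges: [-179.83, 179.83], [-69.29, 118.12], [-61.27, 80.66], [-181.25, 117.63], [-171.15, -9.14], [-177.46, 177.46]. Speed limits (degrees/s): [159.86, 159.86, 180, 180, 180, 180].

INTERFACE

Orientations are given as a 3x3 rotation matrix whose columns are the frame's x, y, z axes.
In Python, from station import r gives the robot as it stands.
- The arm moves only by the tool apply_moves, never from a script. Its argument "plan" is a list of rows, each an object with "grip": the opening, from 0 (shut) to 1 (fully open); "offset": the shift along the tool's x, y, z in cm, a list of three; "spin": the turn about the tool's z in rad. A call has 1 to 5 rows; each row is the pose to reach, as a shift and turn from the pose commanded when the call began, along the tool's axes at that moment; what a row does not reach only later rows make up. A row lasts 1/10 s, in which the tool goes at most 50 mm and 8.59 degrees, less where a joint would pass 70% of its speed; a pose out of reach is approached as far as the arm can. A call with a gripper value outside its range is refused whole. The fingers move at their own pace and stop on an object; the grip force is fixed at half the most. Time passes only in rows, so rows that repeat a pose let the fingers close. It gives the time, the measured TCP pose, the force, the opening and the grip force at its end, in the units of the state.
- r.sense(): the state, without advancing time (a new reading comes with each control period).
- r.capture(name): name is "scene" or "top" or "wrist"; returns a dict with "img" (420x560x3 uint8, blue, green, red), "depth" (420x560 float32, m along the optical axis (not along the pixel's ray), 0 where there is no reading), "mtx" (3x3 intrinsics, pixels), "R" (3x3) and "t" (3): a world point X has camera coordinates R X + t. Camera axes: x right, y down, z forward; pixel columns grow to the right and rows downward; lengths in m; the calibration is good to about 2 mm. A picture is of the moment at which its call begins.
- r.finish_job(): hands the job in; it is judged then, once.
The state is a dict: "time_s": time; "joints": joint angles; "joint_velocities": joint speeds; "effort": joint torques, N m; "tcp_pos": TCP position; "ee_rot": TCP orientation; "wrist_force": force on the tool from outside, world axes, zero at the start; "moment": the same for the moment, N m; "gripper_width": opening from 0.0 (shut) to 1.0 (fully open); "gripper_force": force on a finger pad.
Only numpy, scipy, OpenCV 4.12 (cv2) and the standard library are available. Lean on these libraries where they do the work, as an engineer would, in place of code of your own. Each camera call takes 0.05 s, during which the arm holds its last target. There are 200 camera calls.

TASK

Flick the ratchet pawl off the toothed wheel so that it stays off, then ease the drum all the way back to its stop by its crank, slower than half a turn a second, so that the keeper draws clear of the plate chiller. Then lift the chiller out and stow it upright, fully down, in the narrow steel slot stand: put it down gently, never tip it over or drop it, and leave the loose things on the table where they are. Leave the pawl off.

Things in the scene. Friction and masses are not known exactly. Their poses are not given: they have to be found in the camera images.
- cradle: Fixed ratchet cradle: dark steel base plate 160 (x) x 340 (y) x 12 mm; origin at the centre of its underside, z up. Winch with toothed wheel and crank at its -y end, pawl on the wheel's +x side, the chiller's seat at its +y end. With the pawl fully in, the pawl's post stands at x 88, y -55 mm of this frame.
- drum_axis (a point): Point on the drum's upright axis, at x 0, y -100 mm of the cradle, z 0. Steel ratchet wheel of 16 teeth, 104 mm across, z 16 to 34 mm; spool 72 mm across above it; crank arm on top, its upper face at z 64 mm.
- drum (a joint): Drum angle, rad: 0 = let off, at its stop; grows as wound counter-clockwise seen from above (1.8 to 2.2 at start, limit 2.3); letting off is clockwise. Pawl on: goes back one tooth (0.39) at most. Pawl off: a drag brake (0.30 N m) still holds it against its return spring (0.12 to 0.19 N m): it stays where left and must be turned back by the crank, 1 to 3 N.
- crank_knob (a point): Centre of the black upright crank grip, a free-spinning round handle 28 mm across, 48 mm tall (z 64 to 112 mm), 80 mm from the drum axis. In the cradle's frame its direction from the drum axis is 165 degrees plus the drum angle, counter-clockwise from +x.
- pawl (a joint): Pawl angle about its upright pivot (x 72, y -165 mm of the cradle), rad: 0 = fully in the teeth (to 0.15 riding on a tooth), 0.42 = fully off, at its stop; grows as its post is pushed away from the wheel, to the cradle's +x. An over-centre spring pushes it in below 0.21 and off above 0.21, so past the middle it stays off. About 1 to 2 N at the post; more (to 6 N) if a tooth bears on it.
- pawl_post (a point): Middle (z 45 mm) of the round upright steel finger post at the end of the pawl's lever, 16 mm across, top at z 70 mm, 111 mm from the pawl's pivot; to go off it swings some 45 mm to the cradle's +x. Beside it on the wheel's side (cradle -x) is room for closed fingers whose tips stay above z 40 mm.
- keeper_lip (a point): Free end (underside, z 135 mm) of the 32 mm wide, 8 mm thick lip on the sliding keeper jaw (44 mm wide), on the chiller's cradle -y side. At the start it overhangs the chiller's top by 14 to 25 mm, 3 mm above it, so the chiller cannot be lifted. The drum moves it 20 mm per rad; with the drum right back it ends 21 mm short of the chiller.
- chiller_mid (a point): Centre of the loose plate chiller: block of steel plates with copper between, 42 (its x) x 58 (its y) x 120 mm tall (z up), 0.6 to 0.85 kg. It stands in the seat (z 12 mm), axes parallel to the cradle's, 6 mm curbs at its x sides, a fixed jaw (top z 136 mm) against its +y side: so there it is taken by its x sides; in the slot stand only by its y sides. Put it down on the table in between.
- rack: Fixed slot stand; origin at the centre of its underside, z up. Base 100 (x) x 84 (y) x 10 mm; two walls to z 135 mm, 70 mm long in x, 52 mm apart inside; low sills to z 30 mm at both x ends, 72 mm apart. The chiller stands on the base, its 58 mm side along the stand's x (either way round), centre then at z 70 mm, top 5 mm below theirs. No finger room at the walls; ends open above the sills.
- can: Loose aluminium can, 66 mm across, 122 mm tall, a bystander; origin at its underside.
- colander: Loose steel bowl, 170 mm across, 75 mm tall, a bystander; origin at its underside.
- screwdriver: Loose screwdriver lying on the table, a bystander; origin at its underside.
- carton: Loose small carton 70 x 60 x 85 mm, a bystander; origin at its underside.
- jar: Loose white jar 72 mm across, 110 mm tall, a bystander; origin at its underside.
Things that resemble listed ones, but are neither listed nor needed, are in the scene too. Leave any green or red look-alike of the rack alone.

How it is judged:
By the outcome, as a careful person would: the job done as asked, in the order asked, and still so for the second after the job is handed in, with the robot touching nothing.
It also fails if it takes over 72 s, if anything falls off the work surface, if the arm or the gripper's body presses on something with over 40 N, if the wrist force passes 120 N, or if a joint passes its speed limit or range.

## Working session

There is one attempt and no reset: what is moved stays moved. The work goes in short steps, Python scripts to look and compute and a tool call to move; the robot and the scene stay as the last step left them, time stands still between calls to the robot, and variables do not carry over. Pictures are saved under pics/ and viewed, at most 13 in all, crops included, and the job is handed in when it is done.

Besides the shell and the picture viewer there is one more tool, called as a command line: name --argument value ..., lists and objects as JSON in quotes. apply_moves: Moves the arm, as the interface text tells. Its arguments: {"type":"object","properties":{"plan":{"type":"array"}},"required":["plan"]}

```bash
ls; mkdir -p pics
python3 - <<'E'
from station import r
import cv2,numpy as np
s=r.sense();print({k:np.round(v,3).tolist() for k,v in s.items()}, r.tcp_to_tips)
for n in("top","scene"):
    c=r.capture(n);cv2.imwrite(f"pics/{n}0.png",c["img"]);np.savez(f"{n}0.npz",**c)
    print(n,np.round(c["mtx"],1).tolist(),np.round(-c["R"].T@c["t"],3),np.round(c["R"],3).tolist())
E
```

```text
pics
{'time_s': 0.0, 'joints': [-61.557, 22.09, 0.378, -0.028, -68.411, -14.818], 'joint_velocities': [-0.091, 0.122, 0.065, -0.091, 0.111, 0.093], 'effort': [0.001, -39.067, 18.74, 4.22, 0.011, -0.0], 'tcp_pos': [0.147, -0.607, 0.243], 'ee_rot': [[-0.972, -0.235, -0.001], [-0.235, 0.972, 0.002], [0.0, 0.002, -1.0]], 'wrist_force': [-1.116, 0.559, -0.386], 'moment': [0.05, -0.01, -0.017], 'gripper_force': 0.0, 'gripper_width': 0.996} 0.022
top [[476.6, 0.0, 280.7], [0.0, 476.6, 205.1], [0.0, 0.0, 1.0]] [ 0.282 -0.02   1.513] [[-0.006, -1.0, 0.01], [-0.988, 0.005, -0.155], [0.155, -0.011, -0.988]]
scene [[380.5, 0.0, 279.3], [0.0, 380.5, 206.5], [0.0, 0.0, 1.0]] [1.071 0.491 0.76 ] [[-0.68, 0.733, 0.016], [0.469, 0.452, -0.759], [-0.564, -0.509, -0.651]]
```

View pics/top0.png

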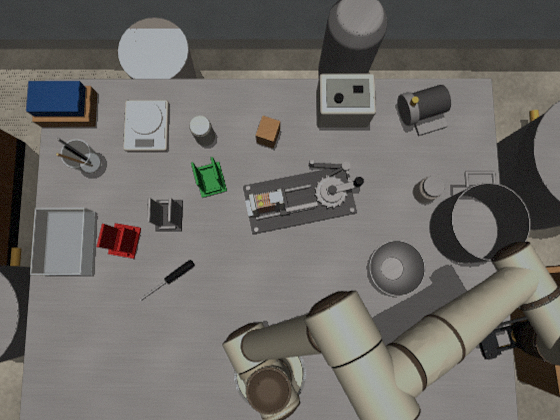

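View pics/scene0.png

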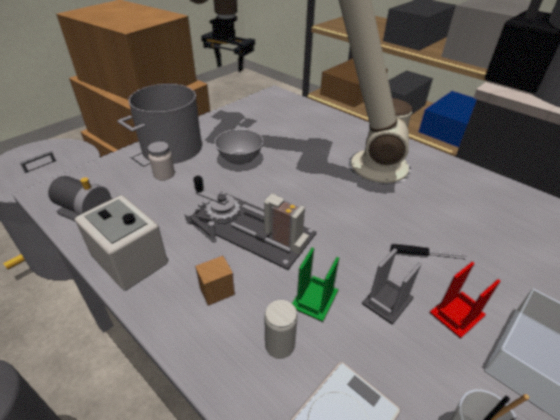

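The top view shows the cradle at about (300,200), with the winch at its right end (world -y), the knob at (358,182) and the pawl above at (330,165). The grey rack is at (166,213), between the green and red look-alikes. Next I measure these.

```bash
cat > h.py <<'E'
import numpy as np,cv2
def cloud(c):
    h,w=c["depth"].shape;v,u=np.mgrid[:h,:w];d=c["depth"]
    p=np.stack([u,v,np.ones_like(u)],-1)@np.linalg.inv(c["mtx"]).T*d[...,None]
    return (p-c["t"])@c["R"]      # world = R^T (p - t)
def cast(c,u,v,z):
    o=-c["R"].T@c["t"];d=c["R"].T@np.linalg.inv(c["mtx"])@np.array([u,v,1.])
    return o+d*(z-o[2])/d[2]
E
python3 - <<'E'
from h import *
c=dict(np.load("top0.npz"));P=cloud(c)
def rect(m,name):
    x=P[m][:,:2].astype(np.float32)
    q=cv2.minAreaRect(x);print(name,len(x),np.round(q[0],4),np.round(q[1],4),round(q[2],2),np.round(P[m].mean(0),3))
def box(u0,u1,v0,v1):
    m=np.zeros(P.shape[:2],bool);m[v0:v1,u0:u1]=1;return m
z=P[...,2]
print('table z',np.median(z[250:300,230:330]))
b=box(238,368,150,242)
rect(b&(z>.006)&(z<.3),'cradle all')
rect(b&(z>.006)&(z<.018),'plate')
rect(box(240,285,180,222)&(z>.11),'chiller+jaw top')
rect(box(240,285,180,222)&(z>.126)&(z<.133),'chiller top')
rect(box(345,370,170,195)&(z>.09),'knob')
k=box(140,190,185,240)
rect(k&(z>.005),'rack all');rect(k&(z>.005)&(z<.016),'rack base');rect(k&(z>.12),'rack walls')
im=c["img"]
a=cv2.resize(im[150:245,235:370],None,fx=5.5,fy=5.5,interpolation=cv2.INTER_CUBIC)
cv2.imwrite("pics/crop.png",a)
E
```

```text
table z 0.0006108790890717265
cradle all 5880 [ 0.5526 -0.107 ] [0.4183 0.2976] 89.68 [ 0.539 -0.102  0.034]
plate 3288 [ 0.5526 -0.107 ] [0.4183 0.2976] 89.68 [ 0.535 -0.096  0.012]
chiller+jaw top 497 [ 0.4121 -0.0092] [0.2594 0.0973] 9.79 [0.51  0.009 0.164]
chiller top 139 [0.5152 0.0108] [0.0455 0.0905] 13.23 [0.513 0.019 0.13 ]
knob 74 [ 0.438  -0.1447] [0.026  0.3982] 47.52 [ 0.571 -0.266  0.13 ]
rack all 1183 [0.4519 0.1905] [0.5016 0.2006] 72.92 [0.485 0.321 0.061]
rack base 516 [0.4994 0.3352] [0.1755 0.1573] 1.26 [0.489 0.327 0.009]
rack walls 195 [0.4144 0.1616] [0.4399 0.0884] 65.32 [0.477 0.305 0.197]
```

View pics/crop.png

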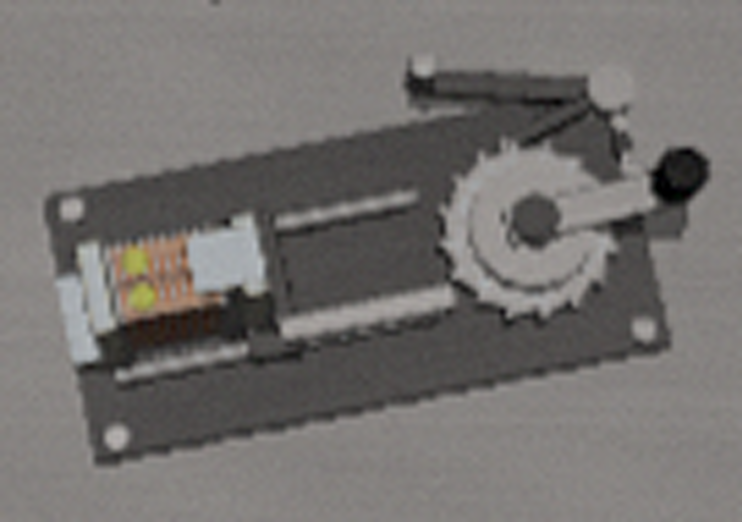

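The crop shows plate corners at (48,200), (98,462) and (670,342), drum hub (535,218), knob (682,172), post (423,65), pawl pivot (610,88), and the keeper lip over the chiller near (225,260). I'll fit the cradle pose from these, and the rack from colour and depth.

```bash
cat > fit.py <<'E'
from h import *
from scipy.optimize import least_squares
c=dict(np.load("top0.npz"));P=cloud(c)
def pt(X,Y,z):return cast(c,235+(X+.5)/5.5-.5,150+(Y+.5)/5.5-.5,z)
A=[pt(48,198,.012),pt(97,463,.012),pt(670,345,.012)]
L=[(80,170),(-80,170),(-80,-170)]
A=np.array(A)[:,:2];L=np.array(L)/1e3
def T(p,l):
    l=np.atleast_2d(l);C,S=np.cos(p[2]),np.sin(p[2]);return l@np.array([[C,S],[-S,C]])+p[:2]
s=least_squares(lambda p:(T(p,L)-A).ravel(),[.53,-.1,.1]);p=s.x
inv=lambda w:(np.asarray(w)[:2]-p[:2])@np.array([[np.cos(p[2]),-np.sin(p[2])],[np.sin(p[2]),np.cos(p[2])]])
E
python3 - <<'E'
from fit import *
print(p,np.degrees(p[2]),np.round(s.fun,4))
hub=pt(535,218,.07);kn=pt(682,172,.112);po=pt(423,63,.07);pv=pt(610,86,.04)
for n,x in(('hub',hub),('knob',kn),('post',po),('pivot',pv),('s1',pt(72,208,.014)),('s2',pt(117,437,.014)),('s3',pt(643,329,.014))):print(n,np.round(x,4),np.round(inv(x)*1e3,1))
d=inv(kn)-[0,-.1];print('drum',np.degrees(np.arctan2(d[1],d[0]))%360-165, np.hypot(*d))
# rack
b=np.zeros(P.shape[:2],bool);b[185:240,140:192]=1
z=P[...,2]
def good(m):
    m=m&(np.abs(z-cv2.medianBlur(z.astype(np.float32),3))<.006);return m
for lo,hi in((.005,.016),(.025,.035),(.128,.142)):
    m=good(b&(z>lo)&(z<hi)).astype(np.uint8)
    n,l,st,ce=cv2.connectedComponentsWithStats(m)
    for i in range(1,n):
        if st[i,4]>15:
            q=cv2.minAreaRect(P[l==i][:,:2].astype(np.float32));print(lo,st[i],np.round(np.array(q[0]),4),np.round(q[1],4),round(q[2],1))
cv2.imwrite("pics/rack.png",cv2.resize(c["img"][185:245,135:235],None,fx=7,fy=7,interpolation=cv2.INTER_CUBIC))
E
```

```text
[ 0.53855657 -0.09653716  0.19800148] 11.344649298190658 [ 0.0011  0.0022 -0.0006 -0.0002 -0.0005 -0.002 ]
hub [ 0.5582 -0.1934  0.07  ] [  0.2 -98.9]
knob [ 0.5754 -0.2694  0.112 ] [   2.2 -176.7]
post [ 0.6478 -0.132   0.07  ] [100.1 -56.2]
pivot [ 0.6413 -0.2422  0.04  ] [  72.1 -163. ]
s1 [0.576  0.0695 0.014 ] [ 69.4 155.5]
s2 [0.442  0.0431 0.014 ] [-67.2 155.9]
s3 [ 0.5032 -0.2613  0.014 ] [ -67.  -154.6]
drum 106.6113386906136 0.07674600968759522
0.005 [165 200  18  32 135] [0.4872 0.3035] [0.0507 0.1007] 88.1
0.005 [159 204  14  22 166] [0.4875 0.3359] [0.0748 0.0369] 15.8
0.005 [155 226   9   6  29] [0.4455 0.3492] [0.0261 0.0159] 87.1
0.025 [160 201   8   3  20] [0.5275 0.3331] [0.0237 0.007 ] 87.9
0.025 [159 226  17   3  37] [0.4482 0.3203] [0.0495 0.0071] 89.8
0.128 [147 198   4  24  71] [0.4879 0.3514] [0.0088 0.0671] 89.7
0.128 [168 198   4  23  64] [0.4892 0.2906] [0.0655 0.0087] 2.1
```

View pics/rack.png

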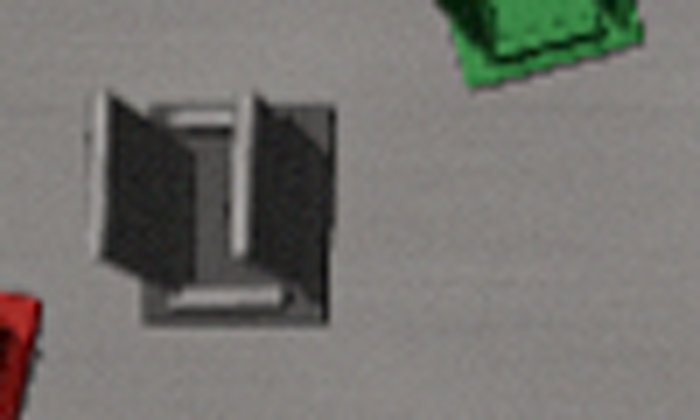

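```bash
cat >> fit.py <<'E'
def W(x,y):return T(p,np.array([x,y])/1e3)[0]
def go(s,xy,z):
    "offset in cm in tool axes to reach TCP world xy,z"
    d=np.array([*xy,z])-s["tcp_pos"];return np.round(np.array(s["ee_rot"]).T@d*100,1)
E
python3 - <<'E'
from fit import *
from station import r
s=r.sense()
print('lip end/back',inv(pt(190,262,.143))*1e3,inv(pt(265,250,.143))*1e3,'chiller left',inv(pt(110,275,.132))*1e3,'jaw in',inv(pt(101,275,.136))*1e3)
z=P[...,2];print('pot',np.percentile(z[190:260,435:525],[50,90,97]),cast(c,487,222,.2), 'bowl',cast(c,397,268,.07),'jar',cast(c,432,188,.11))
print('via',go(s,(.30,-.30),.243),'above',go(s,W(68,-62),.16),'post down',go(s,W(68,-62),.070))
print(W(68,-62),W(110,-62))
for z0 in(.13,):
  b=np.zeros(P.shape[:2],bool);b[180:222,243:300]=1
  for lo,hi in((.127,.1335),(.1335,.139),(.139,.147)):
    m=b&(P[...,2]>lo)&(P[...,2]<hi);q=np.array([inv(x) for x in P[m]])*1e3;print(lo,len(q),np.percentile(q,[5,50,95],axis=0).round(1).tolist())
E
```

```text
lip end/back [ 1.92508636 97.2141321 ] [ 0.2537802  56.91598009] chiller left [  5.52248096 140.2470123 ] jaw in [  5.7869294  144.89839694]
pot [0.06025313 0.19782188 0.56310599] [ 0.43858289 -0.60840293  0.2       ] bowl [ 0.31603202 -0.38422479  0.07      ] jar [ 0.55302992 -0.49019654  0.11      ]
via [-22.1  26.2   0.1] above [-56.6  33.9   8.4] post down [-56.6  33.9  17.4]
[ 0.617424   -0.14394948] [ 0.65860338 -0.13568765]
0.127 147 [[-21.6, 87.4], [-2.3, 119.1], [17.9, 148.9]]
0.1335 130 [[-21.6, 68.5], [-1.6, 131.5], [18.5, 154.8]]
0.139 155 [[-18.9, 61.5], [-2.5, 80.7], [14.5, 150.3]]
```

apply_moves --plan '[{"grip":0,"offset":[-4,4.7,0],"spin":0},{"grip":0,"offset":[-8,9.5,0],"spin":0},{"grip":0,"offset":[-12,14.2,0],"spin":0},{"grip":0,"offset":[-16,19,0],"spin":0},{"grip":0,"offset":[-19,23,0],"spin":0}]'

```text
time_s: 0.6
tcp_pos: [0.2578, -0.3812, 0.2442]
ee_rot: [[-0.972, -0.235, -0.0], [-0.235, 0.972, 0.0], [0.0, 0.0, -1.0]]
wrist_force: [2.6, 0.3, -0.0]
gripper_width: 0.63
gripper_force: 0.0
```

apply_moves --plan '[{"grip":0,"offset":[-4.5,1.8,0],"spin":0},{"grip":0,"offset":[-9.2,3.2,0],"spin":0},{"grip":0,"offset":[-14,4.5,0],"spin":0},{"grip":0,"offset":[-19,5.8,0],"spin":0},{"grip":0,"offset":[-23.5,7,0],"spin":0}]'

```text
time_s: 1.1
tcp_pos: [0.4708, -0.258, 0.2444]
ee_rot: [[-0.972, -0.236, -0.0], [-0.236, 0.972, 0.0], [0.0, 0.0, -1.0]]
wrist_force: [0.2, -0.7, -0.6]
gripper_width: 0.172
gripper_force: 0.0
```

apply_moves --plan '[{"grip":0,"offset":[-4.5,1.3,2],"spin":0},{"grip":0,"offset":[-9.2,2.6,4],"spin":0},{"grip":0,"offset":[-14.1,3.9,7],"spin":0},{"grip":0,"offset":[-14.1,3.9,8.4],"spin":0},{"grip":0,"offset":[-14.1,3.9,8.4],"spin":0}]'

```text
time_s: 1.6
tcp_pos: [0.5963, -0.1869, 0.1559]
ee_rot: [[-0.971, -0.237, -0.008], [-0.237, 0.972, 0.001], [0.008, 0.003, -1.0]]
wrist_force: [-0.5, -0.3, -0.8]
gripper_width: 0.003
gripper_force: 0.0
```

Run:
```python
from fit import *
from station import r
s=r.sense();print(s["time_s"],s["tcp_pos"],s["wrist_force"],s["gripper_width"],inv(s["tcp_pos"])*1e3,go(s,W(68,-62),.070),go(s,W(110,-62),.070), np.round(s["ee_rot"],3).tolist())
c=r.capture("wrist");cv2.imwrite("pics/w1.png",c["img"])
```

```text
1.6 [ 0.59627392 -0.18687709  0.15590716] [-0.4734536  -0.29814602 -0.75810036] 0.0029626711956689746 [ 38.81886301 -99.92843655] [-3.1  3.6  8.6] [-7.3  3.5  8.5] [[-0.971, -0.237, -0.008], [-0.237, 0.972, 0.001], [0.008, 0.003, -1.0]]
```

View pics/w1.png

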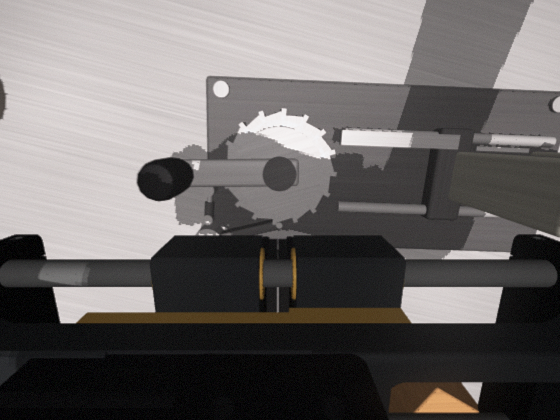

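The wrist view shows the winch: hub at (278,173), knob at (165,178), plate screw at (221,88). The post is hidden behind the gripper. I'll use these as a pose check and move in beside the post.

Run:
```python
from fit import *
from station import r
w=r.capture("wrist")
for n,u,v,z,l in(('hub',278,173,.068,'0,-100'),('screw',221,88,.014,'-67,-155'),('platecorner',207,77,.012,'-80,-170'),('knob',165,178,.112,'')):
    print(n,inv(cast(w,u,v,z))*1e3,l)
```

```text
hub [  -1.61087348 -101.58465036] 0,-100
screw [ -70.89144715 -156.42604618] -67,-155
platecorner [ -80.04881928 -169.50543922] -80,-170
knob [  -0.55691291 -174.72491934]
```

apply_moves --plan '[{"grip":0,"offset":[-3.1,3.6,0],"spin":0},{"grip":0,"offset":[-3.1,3.6,4],"spin":0},{"grip":0,"offset":[-3.1,3.6,7],"spin":0},{"grip":0,"offset":[-3.1,3.6,8.5],"spin":0},{"grip":0,"offset":[-3.1,3.6,8.5],"spin":0}]'

```text
time_s: 2.2
tcp_pos: [0.6171, -0.1471, 0.075]
ee_rot: [[-0.972, -0.234, -0.003], [-0.234, 0.972, 0.0], [0.003, 0.001, -1.0]]
wrist_force: [-0.5, 0.0, 1.0]
gripper_width: 0.004
gripper_force: 0.0
```

apply_moves --plan '[{"grip":0,"offset":[-1,0,0],"spin":0},{"grip":0,"offset":[-2,0,0],"spin":0},{"grip":0,"offset":[-3,0,0],"spin":0},{"grip":0,"offset":[-4,0,0],"spin":0},{"grip":0,"offset":[-4.3,0,0],"spin":0}]'

```text
time_s: 2.7
tcp_pos: [0.6595, -0.1362, 0.0756]
ee_rot: [[-0.972, -0.235, -0.005], [-0.235, 0.972, -0.001], [0.005, 0.001, -1.0]]
wrist_force: [-8.4, -2.1, 5.7]
gripper_width: 0.005
gripper_force: 4.0
```

Run:
```python
from fit import *
from station import r
s=r.sense();print(s["tcp_pos"],s["wrist_force"],inv(s["tcp_pos"])*1e3)
```

```text
[ 0.65954547 -0.13623705  0.07560985] [-8.41753795 -2.07407044  5.7104818 ] [110.81560429 -62.72398705]
```

apply_moves --plan '[{"grip":0,"offset":[-0.3,0,0],"spin":0},{"grip":0,"offset":[-0.3,0,0],"spin":0}]'

```text
time_s: 2.9
tcp_pos: [0.6597, -0.1361, 0.0753]
ee_rot: [[-0.972, -0.235, -0.011], [-0.235, 0.972, -0.001], [0.01, 0.002, -1.0]]
wrist_force: [-8.6, -1.7, 6.2]
gripper_width: 0.003
gripper_force: 4.8
```

apply_moves --plan '[{"grip":0,"offset":[1.0,0,0],"spin":0},{"grip":0,"offset":[2.5,0,0],"spin":0},{"grip":0,"offset":[4,0,0],"spin":0},{"grip":0,"offset":[4.2,0,-4],"spin":0},{"grip":0,"offset":[4.2,0,-9],"spin":0}]'

```text
time_s: 3.4
tcp_pos: [0.6211, -0.1451, 0.164]
ee_rot: [[-0.972, -0.235, -0.005], [-0.235, 0.972, 0.001], [0.005, 0.002, -1.0]]
wrist_force: [2.4, 0.1, -0.8]
gripper_width: 0.004
gripper_force: 0.0
```

Run:
```python
from fit import *
from station import r
s=r.sense();print(s["tcp_pos"],s["wrist_force"],inv(s["tcp_pos"])*1e3)
t=r.capture("top");np.savez("top1.npz",**t);print(np.hypot(*(W(72,-165)-W(88,-55))))
cv2.imwrite("pics/crop1.png",cv2.resize(t["img"][150:245,235:370],None,fx=5.5,fy=5.5,interpolation=cv2.INTER_CUBIC))
```

```text
[ 0.62109716 -0.14513049  0.16398168] [ 2.40761514  0.14922199 -0.82320088] [ 71.3690858  -63.88048075]
0.11115754585272204
```

View pics/crop1.png

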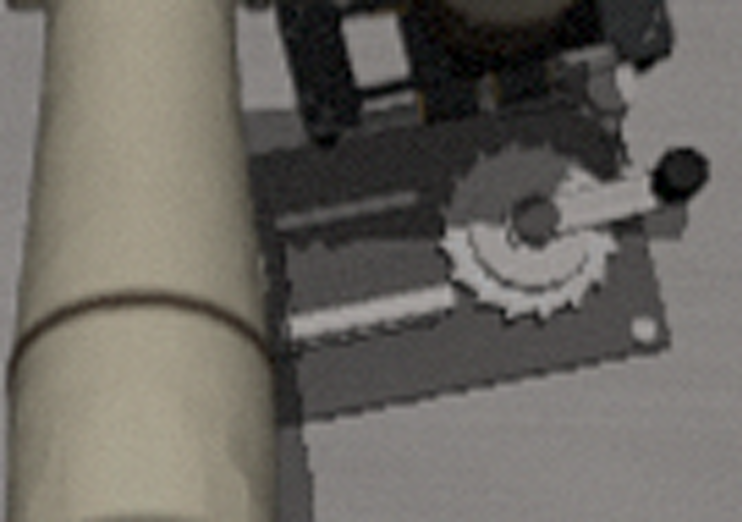

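The post is hidden by the gripper, but the push ended against the stop. Next I go above the knob and check the pawl from the scene camera.

Run:
```python
from fit import *
from station import r
s=r.sense();print(go(s,W(1,-178),.16),go(s,W(1,-178),.097))
```

```text
[  8.1 -10.8   1.6] [  8.2 -10.8   7.9]
```

apply_moves --plan '[{"grip":0.65,"offset":[3,-4,0],"spin":0},{"grip":0.65,"offset":[6,-8,0],"spin":0},{"grip":0.65,"offset":[8.1,-10.8,0],"spin":0},{"grip":0.65,"offset":[8.1,-10.8,0],"spin":0}]'

```text
time_s: 3.85
tcp_pos: [0.5682, -0.2726, 0.1658]
ee_rot: [[-0.973, -0.231, 0.002], [-0.231, 0.973, -0.0], [-0.002, -0.001, -1.0]]
wrist_force: [-0.5, -0.5, -0.8]
gripper_width: 0.283
gripper_force: 0.0
```

Run:
```python
from fit import *
from station import r
s=r.sense();print(s["tcp_pos"],inv(s["tcp_pos"])*1e3,s["gripper_width"],go(s,W(1,-178),.097))
t=r.capture("top");np.savez("top2.npz",**t);q=r.capture("scene")
a=cv2.resize(t["img"][150:245,235:370],(540,380),interpolation=cv2.INTER_CUBIC);b=cv2.resize(q["img"][160:280,170:330],(240*2-0,360))
b=cv2.copyMakeBorder(b,0,20,0,0,cv2.BORDER_CONSTANT)
cv2.imwrite("pics/c2.png",cv2.resize(np.hstack([a,b]),None,fx=.78,fy=.78))
```

```text
[ 0.56822407 -0.27259921  0.16577752] [  -5.5453662  -178.45800131] 0.2833080753259723 [-0.6  0.   6.9]
```

View pics/c2.png

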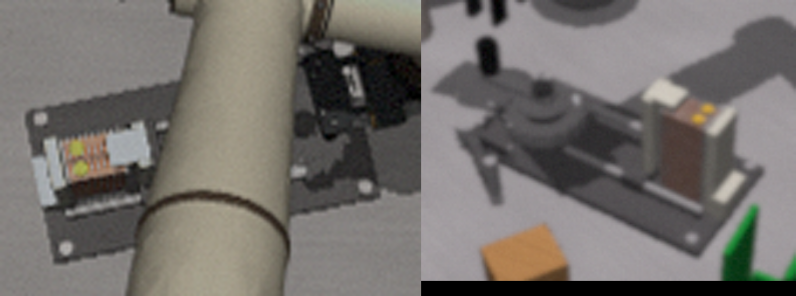

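apply_moves --plan '[{"grip":0.65,"offset":[-0.4,0,0],"spin":0},{"grip":0.65,"offset":[-0.4,0,0],"spin":0},{"grip":0.65,"offset":[-0.4,0,2],"spin":0},{"grip":0.65,"offset":[-0.4,0,5],"spin":0},{"grip":0.65,"offset":[-0.4,0,6.8],"spin":0}]'

```text
time_s: 4.45
tcp_pos: [0.5733, -0.2668, 0.0956]
ee_rot: [[-0.972, -0.237, -0.002], [-0.237, 0.972, 0.001], [0.001, 0.001, -1.0]]
wrist_force: [-0.2, 0.0, 0.2]
gripper_width: 0.643
gripper_force: 0.0
```

apply_moves --plan '[{"grip":0.2,"offset":[0,0,0],"spin":0},{"grip":0.2,"offset":[0,0,0],"spin":0},{"grip":0.2,"offset":[0,0,0],"spin":0},{"grip":0.2,"offset":[0,0,0],"spin":0}]'

```text
time_s: 4.85
tcp_pos: [0.575, -0.2695, 0.0994]
ee_rot: [[-0.972, -0.237, 0.004], [-0.237, 0.972, -0.003], [-0.004, -0.004, -1.0]]
wrist_force: [2.2, -12.7, -5.9]
gripper_width: 0.373
gripper_force: 6.7
```

```bash
cat > st.py <<'E'
from fit import *
from station import r
s=r.sense();t=inv(s["tcp_pos"])*1e3
d=t-[0,-100];a=np.degrees(np.arctan2(d[1],d[0]))%360-165
print(round(s["time_s"],2),'cr',t.round(1),'z',round(s["tcp_pos"][2],4),'r',np.hypot(*d).round(1),'drum',a.round(1),'F',np.round(s["wrist_force"],1),'w',round(s["gripper_width"],3),round(s["gripper_force"],1))
print('yaw',np.degrees(np.arctan2(-s["ee_rot"][0][1],s["ee_rot"][1][1])).round(1))
E
python3 - <<'E'
from st import *
q=r.capture("scene")
for l,z in(((100,-56),70),((131.5,-71),70),((119,-65),70)):
    X=q["R"]@np.array([*W(*l),z/1e3])+q["t"];x=q["mtx"]@X;print(l,x[:2]/x[2], 'crop',(x[:2]/x[2]-[170,160])*3*.78+[421,0])
a0=105
for a in range(105,-6,-8):print(a,go(s,W(80*np.cos(np.radians(165+a)),-100+80*np.sin(np.radians(165+a))),s["tcp_pos"][2]))
E
```

```text
4.85 cr [   1.7 -176.8] z 0.0994 r 76.8 drum 106.3 F [  2.2 -12.7  -5.9] w 0.373 6.7
yaw 13.7
(100, -56) [211.41592533 223.22818672] crop [517.91326527 147.95395693]
(131.5, -71) [199.16320182 228.0939425 ] crop [489.24189225 159.33982545]
(119, -65) [204.0829313  226.15259032] crop [500.75405925 154.79706135]
105 [ 0.2 -0.3  0. ]
97 [ 1.3 -0.2 -0. ]
89 [ 2.4  0.1 -0. ]
81 [ 3.4  0.5 -0. ]
73 [ 4.4  1.1 -0. ]
65 [ 5.2  1.8 -0. ]
57 [ 6.   2.6 -0. ]
49 [ 6.7  3.5 -0. ]
41 [ 7.2  4.5 -0. ]
33 [ 7.6  5.5 -0. ]
25 [ 7.8  6.6 -0.1]
17 [ 7.9  7.7 -0.1]
9 [ 7.8  8.8 -0.1]
1 [ 7.5  9.9 -0.1]
```

The scene crop puts the post at (489,159), matching the projected fully-off position. The pawl is off. Next I grip the knob centred and ease the drum back.

apply_moves --plan '[{"grip":0.1,"offset":[0,-0.3,0],"spin":0},{"grip":0.1,"offset":[0,-0.3,0],"spin":0},{"grip":0.1,"offset":[0,-0.3,0],"spin":0}]'

```text
time_s: 5.2
tcp_pos: [0.5754, -0.2723, 0.0992]
ee_rot: [[-0.972, -0.236, 0.004], [-0.236, 0.972, -0.002], [-0.003, -0.003, -1.0]]
wrist_force: [1.1, -3.5, 2.9]
gripper_width: 0.314
gripper_force: 30.0
```

apply_moves --plan '[{"grip":0.1,"offset":[0.55,0.0,0],"spin":0},{"grip":0.1,"offset":[1.1,0.05,0],"spin":0},{"grip":0.1,"offset":[1.65,0.15,0],"spin":0},{"grip":0.1,"offset":[2.2,0.3,0],"spin":0}]'

```text
time_s: 5.6
tcp_pos: [0.5528, -0.2745, 0.0992]
ee_rot: [[-0.972, -0.236, 0.004], [-0.236, 0.972, -0.002], [-0.003, -0.003, -1.0]]
wrist_force: [2.2, -5.1, 5.3]
gripper_width: 0.313
gripper_force: 30.0
```

```bash
python3 st.py
```

```text
5.6 cr [ -21.  -177.3] z 0.0992 r 80.1 drum 89.8 F [ 2.2 -5.1  5.3] w 0.313 30.0
yaw 13.7
```

apply_moves --plan '[{"grip":0.1,"offset":[0.5,0.2,0],"spin":0},{"grip":0.1,"offset":[1.1,0.5,0],"spin":0},{"grip":0.1,"offset":[1.6,0.8,0],"spin":0},{"grip":0.1,"offset":[2.1,1.1,0],"spin":0},{"grip":0.1,"offset":[2.5,1.5,0],"spin":0}]'

```text
time_s: 6.1
tcp_pos: [0.5231, -0.267, 0.0991]
ee_rot: [[-0.972, -0.236, -0.001], [-0.236, 0.972, -0.003], [0.001, -0.003, -1.0]]
wrist_force: [-2.6, -11.7, 6.5]
gripper_width: 0.314
gripper_force: 30.0
```

apply_moves --plan '[{"grip":0.1,"offset":[0.4,0.4,0],"spin":0},{"grip":0.1,"offset":[0.8,0.8,0],"spin":0},{"grip":0.1,"offset":[1.2,1.2,0],"spin":0},{"grip":0.1,"offset":[1.5,1.6,0],"spin":0},{"grip":0.1,"offset":[1.8,2.1,0],"spin":0}]'

```text
time_s: 6.6
tcp_pos: [0.4992, -0.2503, 0.0991]
ee_rot: [[-0.972, -0.236, -0.004], [-0.236, 0.972, -0.002], [0.004, -0.001, -1.0]]
wrist_force: [-4.8, -8.4, 11.6]
gripper_width: 0.316
gripper_force: 30.0
```

Run:
```python
from st import *
for b in range(60,-8,-6):print(b,go(s,W(80*np.cos(np.radians(165+b)),-100+80*np.sin(np.radians(165+b))),s["tcp_pos"][2]))
```

```text
6.6 cr [ -68.8 -143.1] z 0.0991 r 81.2 drum 47.0 F [-4.8 -8.4 11.6] w 0.316 30.0
yaw 13.6
60 [-1.2 -1.4 -0. ]
54 [-0.6 -0.8 -0. ]
48 [-0.2 -0.1 -0. ]
42 [0.2 0.7 0. ]
36 [0.5 1.5 0. ]
30 [0.8 2.3 0. ]
24 [ 0.9  3.1 -0. ]
18 [ 0.9  3.9 -0. ]
12 [ 0.9  4.8 -0. ]
6 [ 0.8  5.6 -0. ]
0 [ 0.6  6.4 -0. ]
-6 [ 0.3  7.2 -0. ]
```

apply_moves --plan '[{"grip":0.1,"offset":[0.3,0.7,-0.1],"spin":0},{"grip":0.1,"offset":[0.6,1.4,-0.2],"spin":0},{"grip":0.1,"offset":[0.8,2.1,-0.2],"spin":0},{"grip":0.1,"offset":[1.0,2.8,-0.2],"spin":0},{"grip":0.1,"offset":[1.1,3.5,-0.2],"spin":0}]'

```text
time_s: 7.1
tcp_pos: [0.4797, -0.2171, 0.0992]
ee_rot: [[-0.972, -0.235, -0.005], [-0.235, 0.972, 0.001], [0.005, 0.002, -1.0]]
wrist_force: [-1.7, -4.1, 4.0]
gripper_width: 0.313
gripper_force: 30.0
```

Run:
```python
from st import *
for b in range(24,-8,-6):print(b,go(s,W(80*np.cos(np.radians(165+b)),-100+80*np.sin(np.radians(165+b))),s["tcp_pos"][2]))
```

```text
7.1 cr [ -81.5 -106.6] z 0.0992 r 81.7 drum 19.7 F [-1.7 -4.1  4. ] w 0.313 30.0
yaw 13.6
24 [-0.2 -0.6 -0. ]
18 [-0.2  0.2 -0. ]
12 [-0.2  1.1  0. ]
6 [-0.3  1.9  0. ]
0 [-0.5  2.7  0. ]
-6 [-0.8  3.5  0. ]
```

apply_moves --plan '[{"grip":0.1,"offset":[0.0,0.6,0],"spin":0},{"grip":0.1,"offset":[-0.1,1.2,0],"spin":0},{"grip":0.1,"offset":[-0.2,1.8,0],"spin":0},{"grip":0.1,"offset":[-0.3,2.4,0],"spin":0},{"grip":0.1,"offset":[-0.4,2.9,0],"spin":0}]'

```text
time_s: 7.6
tcp_pos: [0.4768, -0.1883, 0.0992]
ee_rot: [[-0.972, -0.236, -0.006], [-0.236, 0.972, -0.001], [0.006, 0.001, -1.0]]
wrist_force: [-4.4, -19.4, 0.1]
gripper_width: 0.306
gripper_force: 30.0
```

```bash
python3 st.py
```

```text
7.6 cr [-78.6 -77.8] z 0.0992 r 81.7 drum -0.8 F [ -4.4 -19.4   0.1] w 0.306 30.0
yaw 13.6
```

apply_moves --plan '[{"grip":0.1,"offset":[0,-0.3,0],"spin":0},{"grip":0.6,"offset":[0,-0.3,0],"spin":0},{"grip":0.6,"offset":[0,-0.3,0],"spin":0},{"grip":0.6,"offset":[0,-0.3,0],"spin":0}]'

```text
time_s: 8.0
tcp_pos: [0.4802, -0.1905, 0.0991]
ee_rot: [[-0.972, -0.236, -0.001], [-0.236, 0.972, 0.001], [0.001, 0.001, -1.0]]
wrist_force: [0.1, 0.7, 0.5]
gripper_width: 0.503
gripper_force: 0.0
```

apply_moves --plan '[{"grip":0.6,"offset":[0,0,-4],"spin":0},{"grip":1,"offset":[0,0,-8],"spin":0},{"grip":1,"offset":[3,0,-12],"spin":0},{"grip":1,"offset":[6,0,-12],"spin":0},{"grip":1,"offset":[9,0,-12],"spin":0}]'

```text
time_s: 8.5
tcp_pos: [0.3927, -0.2121, 0.2205]
ee_rot: [[-0.972, -0.236, 0.003], [-0.236, 0.972, 0.0], [-0.003, -0.0, -1.0]]
wrist_force: [0.1, -0.7, -0.6]
gripper_width: 0.873
gripper_force: 0.0
```

Run:
```python
from st import *
t=r.capture("top");np.savez("top3.npz",**t);q=r.capture("scene")
a=cv2.resize(t["img"][150:245,235:370],(540,380),interpolation=cv2.INTER_CUBIC);b=cv2.resize(q["img"][165:275,180:320],(480,380),interpolation=cv2.INTER_CUBIC)
cv2.imwrite("pics/c3.png",cv2.resize(np.hstack([a,b]),None,fx=.78,fy=.78))
```

```text
8.5 cr [-165.8  -84.6] z 0.2205 r 166.5 drum 9.7 F [ 0.1 -0.7 -0.6] w 0.873 0.0
yaw 13.6
```

View pics/c3.png

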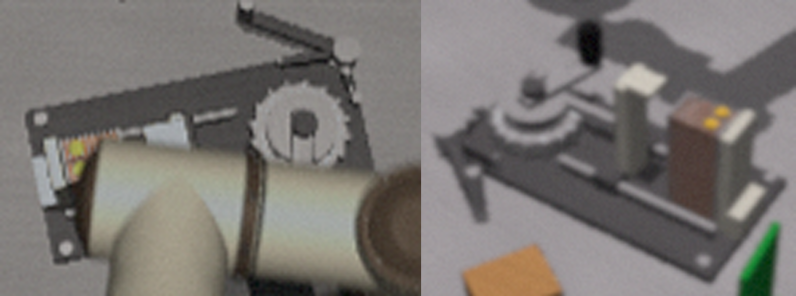

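The drum is fully back and the keeper stands clear of the chiller. The pawl is off, with its post at (245,12) in the crop. Next I spin and move behind the chiller for a wrist view.

Run:
```python
from st import *
print(go(s,W(0,175),.27))
```

```text
8.6 cr [-168.6  -84. ] z 0.2195 r 169.4 drum 9.6 F [ 0.5  0.3 -0.4] w 0.95 0.0
yaw 13.5
[-17.8  25.3  -5. ]
```

apply_moves --plan '[{"grip":1,"offset":[0,3,-1],"spin":-0.14},{"grip":1,"offset":[-1,6,-2],"spin":-0.28},{"grip":1,"offset":[-3,9,-3],"spin":-0.42},{"grip":1,"offset":[-5,12,-4],"spin":-0.56},{"grip":1,"offset":[-7,15,-5],"spin":-0.7}]'

```text
time_s: 9.1
tcp_pos: [0.4263, -0.0482, 0.2699]
ee_rot: [[-0.587, -0.81, 0.0], [-0.81, 0.587, 0.0], [-0.0, 0.0, -1.0]]
wrist_force: [1.7, 0.1, 0.3]
gripper_width: 1.001
gripper_force: 0.0
```

Run:
```python
from st import *
print(go(s,W(0,175),.27),np.radians(101.35-np.degrees(np.arctan2(-s["ee_rot"][0][1],s["ee_rot"][1][1]))))
```

```text
9.1 cr [-100.5   69.5] z 0.2699 r 197.1 drum -44.3 F [1.7 0.1 0.3] w 1.001 0.0
yaw 54.1
[-14.5   0.9  -0. ] 0.8249988284609802
```

apply_moves --plan '[{"grip":1,"offset":[-3,0.2,0],"spin":-0.14},{"grip":1,"offset":[-6,0.4,0],"spin":-0.28},{"grip":1,"offset":[-9,0.6,0],"spin":-0.42},{"grip":1,"offset":[-12,0.8,0],"spin":-0.56},{"grip":1,"offset":[-14.5,0.9,0],"spin":-0.7}]'

```text
time_s: 9.6
tcp_pos: [0.5052, 0.0743, 0.269]
ee_rot: [[0.074, -0.997, -0.001], [-0.997, -0.074, 0.0], [-0.0, 0.001, -1.0]]
wrist_force: [-0.3, -0.3, -0.7]
gripper_width: 0.999
gripper_force: 0.0
```

apply_moves --plan '[{"grip":1,"offset":[0,0,0],"spin":-0.125},{"grip":1,"offset":[0,0,0],"spin":-0.125},{"grip":1,"offset":[0,0,0],"spin":-0.125}]'

```text
time_s: 9.9
tcp_pos: [0.5042, 0.0725, 0.2691]
ee_rot: [[0.188, -0.982, -0.001], [-0.982, -0.188, -0.0], [0.0, 0.001, -1.0]]
wrist_force: [-0.2, -0.6, 0.0]
gripper_width: 1.0
gripper_force: 0.0
```

Run:
```python
from st import *
w=r.capture("wrist");np.savez("w4.npz",**w);cv2.imwrite("pics/w4.png",w["img"])
```

```text
9.9 cr [ -0.4 172.5] z 0.2691 r 272.5 drum -74.9 F [-0.2 -0.6  0. ] w 1.0 0.0
yaw 100.9
```

View pics/w4.png

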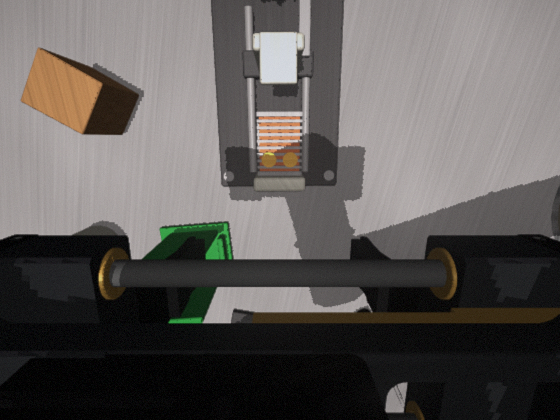

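The wrist view shows the chiller top from column 256 to 303, with its near edge at row 112. The jaw is at row ~178 and the plate screws at (228,176) and (329,175).

Run:
```python
from st import *
w=dict(np.load("w4.npz"))
for n,u,v,z in(('TL',256,112,.132),('TR',302.5,112,.132),('bl',255,168,.132),('br',305,168,.132),('s1',228,176,.014),('s2',329,175,.014),('jawL',254,178,.136),('jawR',305,177,.136)):print(n,inv(cast(w,u,v,z))*1e3)
P=cloud(w);m=np.zeros(P.shape[:2],bool);m[105:185,240:320]=1;m&=(abs(P[...,2]-.132)<.003)
q=np.array([inv(x) for x in P[m]])*1e3;print(np.percentile(q,[2,5,50,95,98],axis=0).round(1).tolist())
print(go(s,W(0,112),.20),go(s,W(0,112),.098))
```

```text
9.95 cr [ -0.6 172.2] z 0.2693 r 272.2 drum -74.9 F [-0.4  0.8  0.5] w 0.998 0.0
yaw 100.9
TL [18.47313956 82.73674965]
TR [-23.74164011  83.13066687]
bl [ 20.82512449 133.24876377]
br [-26.73831787 133.69764623]
s1 [ 67.10006325 155.71987582]
s2 [-70.78495227 155.65753794]
jawL [ 21.73089501 142.23109655]
jawR [-26.48168399 141.73976274]
[[-22.7, 83.4], [-20.9, 84.6], [-2.3, 114.1], [16.2, 141.7], [17.8, 144.0]]
[ 6.  -0.1  6.9] [ 6.  -0.1 17.1]
```

apply_moves --plan '[{"grip":1,"offset":[3,0.1,2],"spin":0},{"grip":1,"offset":[6,0.1,5],"spin":0},{"grip":1,"offset":[6,0.1,9],"spin":0},{"grip":1,"offset":[6,0.1,13],"spin":0},{"grip":1,"offset":[6,0.1,16.9],"spin":0}]'

```text
time_s: 10.45
tcp_pos: [0.5146, 0.0124, 0.0997]
ee_rot: [[0.188, -0.982, 0.001], [-0.982, -0.188, 0.001], [-0.0, -0.001, -1.0]]
wrist_force: [0.8, 0.1, -0.5]
gripper_width: 0.998
gripper_force: 0.0
```

apply_moves --plan '[{"grip":1,"offset":[0,0,0],"spin":0}]'

```text
time_s: 10.55
tcp_pos: [0.5108, 0.0116, 0.0961]
ee_rot: [[0.187, -0.982, -0.011], [-0.982, -0.187, -0.003], [0.001, 0.012, -1.0]]
wrist_force: [-1.5, -0.6, 0.7]
gripper_width: 1.002
gripper_force: 0.0
```

```bash
python3 st.py
```

```text
10.55 cr [ -6.  111.5] z 0.0961 r 211.6 drum -73.4 F [-1.5 -0.6  0.7] w 1.002 0.0
yaw 100.8
```

apply_moves --plan '[{"grip":1,"offset":[0,-0.1,0],"spin":0},{"grip":1,"offset":[0,-0.1,0],"spin":0}]'

```text
time_s: 10.75
tcp_pos: [0.5176, 0.0137, 0.1029]
ee_rot: [[0.191, -0.982, 0.005], [-0.982, -0.191, 0.001], [-0.0, -0.005, -1.0]]
wrist_force: [-0.7, -0.5, 0.5]
gripper_width: 0.997
gripper_force: 0.0
```

```bash
python3 st.py
```

```text
10.75 cr [  1.2 112.2] z 0.1029 r 212.2 drum -75.3 F [-0.7 -0.5  0.5] w 0.997 0.0
yaw 101.0
```

apply_moves --plan '[{"grip":0.7,"offset":[0,0.1,0],"spin":0},{"grip":0.6,"offset":[0,0.1,0],"spin":0},{"grip":0.5,"offset":[0,0.1,0],"spin":0},{"grip":0.3,"offset":[0,0.1,0],"spin":0},{"grip":0.3,"offset":[0,0.1,0],"spin":0}]'

```text
time_s: 11.25
tcp_pos: [0.5148, 0.0132, 0.1007]
ee_rot: [[0.191, -0.982, 0.0], [-0.982, -0.191, 0.0], [-0.0, -0.0, -1.0]]
wrist_force: [0.0, 0.3, 0.0]
gripper_width: 0.63
gripper_force: 0.0
```

apply_moves --plan '[{"grip":0.3,"offset":[0,0,0],"spin":0},{"grip":0.3,"offset":[0,0,0],"spin":0}]'

```text
time_s: 11.45
tcp_pos: [0.5145, 0.0131, 0.1005]
ee_rot: [[0.191, -0.982, -0.001], [-0.982, -0.191, -0.0], [0.0, 0.001, -1.0]]
wrist_force: [-2.3, -0.6, 1.7]
gripper_width: 0.477
gripper_force: 30.0
```

```bash
python3 st.py
```

```text
11.45 cr [ -2.1 112.2] z 0.1005 r 212.2 drum -74.4 F [-2.3 -0.6  1.7] w 0.477 30.0
yaw 101.0
```

apply_moves --plan '[{"grip":0.3,"offset":[0,0,-1],"spin":0},{"grip":0.3,"offset":[0,0,-3],"spin":0},{"grip":0.3,"offset":[0,0,-6.5],"spin":0},{"grip":0.3,"offset":[0,0,-11],"spin":0},{"grip":0.3,"offset":[0,0,-15],"spin":0}]'

```text
time_s: 11.95
tcp_pos: [0.5137, 0.013, 0.2515]
ee_rot: [[0.191, -0.982, -0.002], [-0.982, -0.191, 0.0], [-0.0, 0.002, -1.0]]
wrist_force: [1.2, 0.4, -6.4]
gripper_width: 0.482
gripper_force: 30.0
```

Run:
```python
from st import *
y=np.degrees(np.arctan2(-s["ee_rot"][0][1],s["ee_rot"][1][1]))
print(go(s,(.42,.165),.25),'spin to 181.2:',-np.radians(181.2-y),'to 1.2',np.radians(y-1.2))
t=dict(np.load("top0.npz"))
for a,b,h in((97,90,.135),(97,255,.135),(238,95,.135),(236,255,.135),(143,326,.01),(329,326,.01),(336,103,.01)):
    print(a,b,cast(t,135+(a+.5)/7-.5,185+(b+.5)/7-.5,h).round(4))
```

```text
11.95 cr [ -2.8 112.3] z 0.2515 r 212.3 drum -74.2 F [ 1.2  0.4 -6.4] w 0.482 30.0
yaw 101.0
[-16.7   6.3   0.2] spin to 181.2: -1.400043280840893 to 1.2 1.7415493727489
97 90 [0.5237 0.3526 0.135 ]
97 255 [0.4542 0.35   0.135 ]
238 95 [0.5213 0.2937 0.135 ]
236 255 [0.4539 0.2925 0.135 ]
143 326 [0.4374 0.3617 0.01  ]
329 326 [0.437  0.2779 0.01  ]
336 103 [0.5391 0.2774 0.01  ]
```

apply_moves --plan '[{"grip":0.3,"offset":[-2,0.7,0],"spin":-0.14},{"grip":0.3,"offset":[-5,1.8,0],"spin":-0.28},{"grip":0.3,"offset":[-8,3,0],"spin":-0.42},{"grip":0.3,"offset":[-11,4.1,0],"spin":-0.56},{"grip":0.3,"offset":[-13,4.9,0],"spin":-0.7}]'

```text
time_s: 12.45
tcp_pos: [0.4396, 0.1322, 0.2496]
ee_rot: [[0.782, -0.623, -0.003], [-0.623, -0.782, -0.0], [-0.002, 0.002, -1.0]]
wrist_force: [-0.4, -0.7, -5.6]
gripper_width: 0.483
gripper_force: 30.0
```

apply_moves --plan '[{"grip":0.3,"offset":[0,0,0],"spin":-0.14},{"grip":0.3,"offset":[0,0,2],"spin":-0.28},{"grip":0.3,"offset":[0,0,4],"spin":-0.42},{"grip":0.3,"offset":[0,0,6],"spin":-0.56},{"grip":0.3,"offset":[0,0,8],"spin":-0.69}]'

```text
time_s: 12.95
tcp_pos: [0.4406, 0.1309, 0.1691]
ee_rot: [[1.0, 0.016, -0.003], [0.016, -1.0, -0.001], [-0.003, 0.001, -1.0]]
wrist_force: [-0.5, 0.4, -6.5]
gripper_width: 0.486
gripper_force: 30.0
```

Run:
```python
from st import *
print(s["tcp_pos"]);print(go(s,(.42,.165),.0895))
t=r.capture("top");P=cloud(t)
# clear spot check: anything above 8 mm near spot in the first top image
P0=cloud(dict(np.load("top0.npz")));m=(np.hypot(P0[...,0]-.42,P0[...,1]-.165)<.09)&(P0[...,2]>.01);print('obst',m.sum(),P0[m][:5] if m.any() else '')
```

```text
12.95 cr [-51.3 242.3] z 0.1691 r 346.1 drum -66.5 F [-0.5  0.4 -6.5] w 0.486 30.0
yaw -179.1
[0.44055796 0.13088734 0.16910872]
[-2.  -3.4  8. ]
obst 4 [[0.47451697 0.12199384 0.01281184]
 [0.45283732 0.19159115 0.01038752]
 [0.35514112 0.19916285 0.01137655]
 [0.33631081 0.16462285 0.01020987]]
```

apply_moves --plan '[{"grip":0.3,"offset":[-2,-3.4,0],"spin":0},{"grip":0.3,"offset":[-2,-3.4,2.5],"spin":0},{"grip":0.3,"offset":[-2,-3.4,5],"spin":0},{"grip":0.3,"offset":[-2,-3.4,6.5],"spin":0},{"grip":0.3,"offset":[-2,-3.4,7.2],"spin":0}]'

```text
time_s: 13.5
tcp_pos: [0.4202, 0.1644, 0.0973]
ee_rot: [[1.0, 0.009, -0.003], [0.009, -1.0, -0.003], [-0.003, 0.002, -1.0]]
wrist_force: [-0.2, 0.9, -5.8]
gripper_width: 0.481
gripper_force: 30.0
```

apply_moves --plan '[{"grip":0.3,"offset":[0,0,0.3],"spin":0},{"grip":0.3,"offset":[0,0,0.5],"spin":0},{"grip":0.3,"offset":[0,0,0.7],"spin":0},{"grip":0.3,"offset":[0,0,0.8],"spin":0},{"grip":0.3,"offset":[0,0,0.9],"spin":0}]'

```text
time_s: 14.0
tcp_pos: [0.4217, 0.1653, 0.0899]
ee_rot: [[1.0, 0.011, 0.001], [0.011, -1.0, 0.001], [0.001, -0.001, -1.0]]
wrist_force: [0.1, 0.3, -6.3]
gripper_width: 0.48
gripper_force: 30.0
```

```bash
python3 st.py
```

```text
14.0 cr [-63.1 279.7] z 0.0899 r 384.9 drum -65.6 F [ 0.1  0.3 -6.3] w 0.48 30.0
yaw -179.4
```

apply_moves --plan '[{"grip":0.3,"offset":[0,0,0.1],"spin":0},{"grip":0.3,"offset":[0,0,0.2],"spin":0},{"grip":0.3,"offset":[0,0,0.2],"spin":0}]'

```text
time_s: 14.3
tcp_pos: [0.4216, 0.1653, 0.0884]
ee_rot: [[1.0, 0.012, 0.001], [0.012, -1.0, 0.0], [0.001, -0.0, -1.0]]
wrist_force: [-3.0, -0.6, 3.5]
gripper_width: 0.479
gripper_force: 30.0
```

apply_moves --plan '[{"grip":0.6,"offset":[0,0,0],"spin":0},{"grip":1,"offset":[0,0,0],"spin":0},{"grip":1,"offset":[0,0,0],"spin":0},{"grip":1,"offset":[0,0,0],"spin":0},{"grip":1,"offset":[0,0,0],"spin":0}]'

```text
time_s: 14.8
tcp_pos: [0.4216, 0.1653, 0.0876]
ee_rot: [[1.0, 0.011, 0.0], [0.011, -1.0, 0.0], [0.0, -0.0, -1.0]]
wrist_force: [-1.8, 0.0, -0.2]
gripper_width: 0.846
gripper_force: 0.0
```

apply_moves --plan '[{"grip":1,"offset":[0,0,-2],"spin":0},{"grip":1,"offset":[0,0,-6],"spin":0},{"grip":1,"offset":[0,0,-10],"spin":0},{"grip":1,"offset":[0,0,-10],"spin":0.14},{"grip":1,"offset":[0,0,-10],"spin":0.28}]'

```text
time_s: 15.3
tcp_pos: [0.422, 0.1657, 0.1891]
ee_rot: [[0.963, -0.271, 0.003], [-0.271, -0.963, 0.003], [0.002, -0.003, -1.0]]
wrist_force: [-0.1, 0.0, -1.0]
gripper_width: 0.996
gripper_force: 0.0
```

apply_moves --plan '[{"grip":1,"offset":[0,0,0],"spin":0.14},{"grip":1,"offset":[0,0,0],"spin":0.28},{"grip":1,"offset":[0,0,0],"spin":0.42},{"grip":1,"offset":[0,0,0],"spin":0.56},{"grip":1,"offset":[0,0,0],"spin":0.7}]'

```text
time_s: 15.8
tcp_pos: [0.4214, 0.1652, 0.1875]
ee_rot: [[0.561, -0.827, -0.0], [-0.827, -0.561, 0.0], [-0.0, 0.0, -1.0]]
wrist_force: [0.1, 0.0, 0.5]
gripper_width: 1.0
gripper_force: 0.0
```

apply_moves --plan '[{"grip":1,"offset":[0,0,0],"spin":0.14},{"grip":1,"offset":[0,0,0],"spin":0.28},{"grip":1,"offset":[0,0,0],"spin":0.42},{"grip":1,"offset":[0,0,0],"spin":0.56},{"grip":1,"offset":[0,0,0],"spin":0.59}]'

```text
time_s: 16.3
tcp_pos: [0.4214, 0.1651, 0.1874]
ee_rot: [[0.009, -1.0, -0.0], [-1.0, -0.009, -0.0], [0.0, 0.0, -1.0]]
wrist_force: [-0.6, 0.2, -0.7]
gripper_width: 1.0
gripper_force: 0.0
```

Run:
```python
from st import *
print(s["tcp_pos"])
t=r.capture("top");P=cloud(t)
for T0 in (t,):
    m=(abs(P[...,0]-.42)<.06)&(abs(P[...,1]-.165)<.06)&(abs(P[...,2]-.12)<.006);print(m.sum())
    if m.any():print(np.percentile(P[m],[3,50,97],axis=0).round(4).tolist(),cv2.minAreaRect(P[m][:,:2].astype(np.float32)))
print(go(s,(.4216,.1653),.0885))
```

```text
16.3 cr [-63.4 279.6] z 0.1874 r 384.9 drum -65.5 F [-0.6  0.2 -0.7] w 1.0 0.0
yaw 90.5
[0.42136491 0.16512386 0.1874281 ]
52
[[0.3961, 0.1464, 0.1153], [0.4051, 0.171, 0.1198], [0.4476, 0.1855, 0.1252]] ((0.42346450686454773, 0.16693659126758575), (0.055824026465415955, 0.0414423793554306), 0.8254286646842957)
[-0.  -0.   9.9]
```

apply_moves --plan '[{"grip":1,"offset":[0,0,3],"spin":0},{"grip":1,"offset":[0,0,6],"spin":0},{"grip":1,"offset":[0,0,8.5],"spin":0},{"grip":1,"offset":[0,0,9.8],"spin":0},{"grip":0.8,"offset":[0,0,9.8],"spin":0}]'

```text
time_s: 16.85
tcp_pos: [0.4203, 0.1643, 0.0878]
ee_rot: [[0.012, -1.0, -0.004], [-1.0, -0.012, -0.003], [0.003, 0.004, -1.0]]
wrist_force: [-0.3, -0.5, 0.2]
gripper_width: 0.967
gripper_force: 0.0
```

apply_moves --plan '[{"grip":0.7,"offset":[0,0,0],"spin":0},{"grip":0.6,"offset":[0,0,0],"spin":0},{"grip":0.5,"offset":[0,0,0],"spin":0},{"grip":0.5,"offset":[0,0,0],"spin":0},{"grip":0.5,"offset":[0,0,0],"spin":0}]'

```text
time_s: 17.35
tcp_pos: [0.4222, 0.1657, 0.0904]
ee_rot: [[0.012, -1.0, 0.002], [-1.0, -0.012, 0.001], [-0.001, -0.002, -1.0]]
wrist_force: [0.4, 0.7, 3.9]
gripper_width: 0.663
gripper_force: 30.0
```

Run:
```python
from st import *
print(s["tcp_pos"],go(s,(.4885,.3205),.25))
```

```text
17.35 cr [-62.5 280. ] z 0.0904 r 385.1 drum -65.7 F [0.4 0.7 3.9] w 0.663 30.0
yaw 90.7
[0.42222051 0.16574191 0.09044853] [-15.4  -6.9 -15.9]
```

apply_moves --plan '[{"grip":0.5,"offset":[0,0,-1],"spin":0},{"grip":0.5,"offset":[0,0,-4],"spin":0},{"grip":0.5,"offset":[0,0,-8],"spin":0},{"grip":0.5,"offset":[0,0,-12],"spin":0},{"grip":0.5,"offset":[0,0,-16],"spin":0}]'

```text
time_s: 17.85
tcp_pos: [0.4196, 0.1642, 0.25]
ee_rot: [[0.011, -1.0, -0.004], [-1.0, -0.011, -0.001], [0.001, 0.004, -1.0]]
wrist_force: [0.3, 0.7, -5.8]
gripper_width: 0.668
gripper_force: 30.0
```

apply_moves --plan '[{"grip":0.5,"offset":[-3,-1.3,0],"spin":0},{"grip":0.5,"offset":[-7,-3.1,0],"spin":0},{"grip":0.5,"offset":[-11,-4.9,0],"spin":0},{"grip":0.5,"offset":[-14,-6.2,0],"spin":0},{"grip":0.5,"offset":[-15.3,-6.8,0],"spin":0}]'

```text
time_s: 18.35
tcp_pos: [0.4872, 0.3209, 0.2474]
ee_rot: [[0.013, -1.0, -0.004], [-1.0, -0.013, -0.002], [0.002, 0.004, -1.0]]
wrist_force: [-0.4, 0.4, -6.2]
gripper_width: 0.665
gripper_force: 30.0
```

apply_moves --plan '[{"grip":0.5,"offset":[0,0,0],"spin":0},{"grip":0.5,"offset":[0,0,0],"spin":0}]'

```text
time_s: 18.55
tcp_pos: [0.4863, 0.3179, 0.2481]
ee_rot: [[0.012, -1.0, -0.004], [-1.0, -0.012, -0.003], [0.003, 0.004, -1.0]]
wrist_force: [-0.5, -0.3, -6.7]
gripper_width: 0.665
gripper_force: 30.0
```

Run:
```python
from st import *
print(s["tcp_pos"],go(s,(.4875,.3195),.1004))
t=r.capture("top");q=r.capture("scene");w=r.capture("wrist")
P=cloud(q);m=(abs(P[...,0]-.488)<.07)&(abs(P[...,1]-.32)<.06)&(abs(P[...,2]-.133)<.006);print(m.sum(),np.percentile(P[m],[3,50,97],axis=0).round(4).tolist() if m.any() else '')
a=cv2.resize(t["img"][170:260,110:230],(400,300));b=cv2.resize(q["img"][200:335,290:470],(400,300));d=cv2.resize(w["img"],(400,300))
cv2.imwrite("pics/rk.png",np.vstack([np.hstack([a,b]),np.hstack([d,d*0])]))
```

```text
18.55 cr [ 30.3 416.6] z 0.2481 r 517.5 drum -78.4 F [-0.5 -0.3 -6.7] w 0.665 30.0
yaw 90.7
[0.48630607 0.31785891 0.24810802] [-0.2 -0.2 14.8]
164 [[0.4582, 0.2861, 0.1273], [0.5008, 0.3481, 0.1328], [0.5228, 0.3529, 0.1352]]
```

View pics/rk.png

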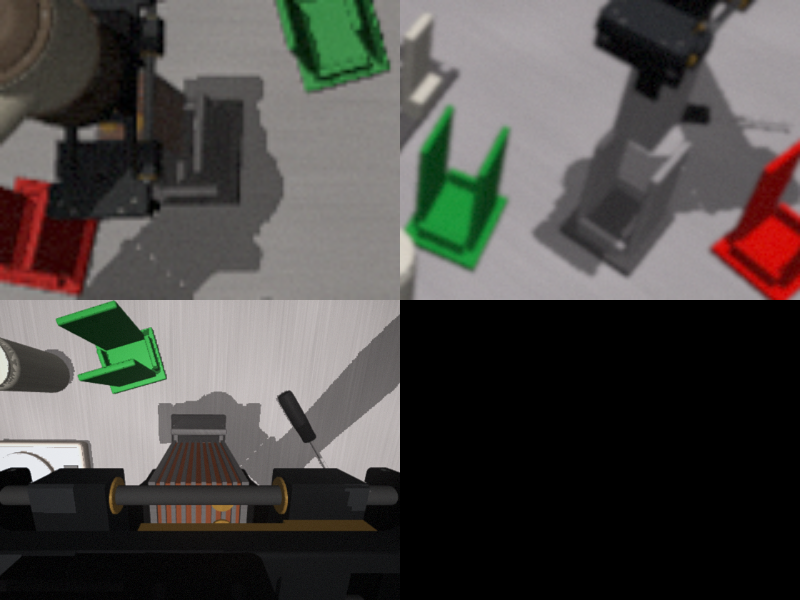

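The wrist view shows the chiller above the slot with the rack's near wall and base edge at (171–226, 415–437). The scene and top views look aligned. I'll check with wrist depth.

Run:
```python
from st import *
w=r.capture("wrist");P=cloud(w);z=P[...,2]
b=(abs(P[...,0]-.488)<.08)&(abs(P[...,1]-.30)<.06)
for n,lo,hi in(('wall',.131,.140),('base',.006,.014)):
    m=b&(z>lo)&(z<hi);m=cv2.morphologyEx(m.astype(np.uint8),cv2.MORPH_OPEN,np.ones((3,3)))>0
    print(n,m.sum(),np.percentile(P[m],[1,5,50,95,99],axis=0).round(4).tolist(),cv2.minAreaRect(P[m][:,:2].astype(np.float32)))
```

```text
18.7 cr [ 30.8 416.3] z 0.2495 r 517.2 drum -78.4 F [-0.1  0.4 -5.6] w 0.661 30.0
yaw 90.6
wall 695 [[0.4529, 0.2868, 0.1315], [0.4557, 0.287, 0.1331], [0.4869, 0.2904, 0.1346], [0.5179, 0.2941, 0.1357], [0.5205, 0.2946, 0.1362]] ((0.48642057180404663, 0.2905672490596771), (0.06868062168359756, 0.008120237849652767), 0.5653984546661377)
base 1142 [[0.438, 0.2787, 0.0072], [0.4411, 0.2792, 0.0082], [0.4876, 0.2901, 0.0097], [0.5334, 0.3267, 0.011], [0.5361, 0.3291, 0.0114]] ((0.4866170585155487, 0.30412060022354126), (0.05155094340443611, 0.09986992925405502), 89.73328399658203)
```

apply_moves --plan '[{"grip":0.5,"offset":[-0.2,0,0],"spin":0},{"grip":0.5,"offset":[-0.2,0,1],"spin":0},{"grip":0.5,"offset":[-0.2,0,2],"spin":0},{"grip":0.5,"offset":[-0.2,0,2.2],"spin":0},{"grip":0.5,"offset":[-0.2,0,2.2],"spin":0}]'

```text
time_s: 19.25
tcp_pos: [0.4872, 0.3206, 0.2264]
ee_rot: [[0.012, -1.0, -0.002], [-1.0, -0.012, -0.002], [0.002, 0.002, -1.0]]
wrist_force: [0.1, 0.7, -5.6]
gripper_width: 0.665
gripper_force: 30.0
```

Run:
```python
from st import *
print(s["tcp_pos"],go(s,(.487,.3204),.1004))
```

```text
19.25 cr [ 31.7 419. ] z 0.2264 r 520.0 drum -78.5 F [ 0.1  0.7 -5.6] w 0.665 30.0
yaw 90.7
[0.48721299 0.32056203 0.22637283] [-0.   0.  12.6]
```

apply_moves --plan '[{"grip":0.5,"offset":[0,0,0.8],"spin":0},{"grip":0.5,"offset":[0,0,1.6],"spin":0},{"grip":0.5,"offset":[0,0,2.4],"spin":0},{"grip":0.5,"offset":[0,0,3.2],"spin":0},{"grip":0.5,"offset":[0,0,4],"spin":0}]'

```text
time_s: 19.75
tcp_pos: [0.4875, 0.3209, 0.1867]
ee_rot: [[0.012, -1.0, -0.0], [-1.0, -0.012, -0.0], [0.0, 0.0, -1.0]]
wrist_force: [0.3, 0.5, -5.8]
gripper_width: 0.665
gripper_force: 30.0
```

apply_moves --plan '[{"grip":0.5,"offset":[0,0,1],"spin":0},{"grip":0.5,"offset":[0,0,2],"spin":0},{"grip":0.5,"offset":[0,0,3],"spin":0},{"grip":0.5,"offset":[0,0,4],"spin":0}]'

```text
time_s: 20.15
tcp_pos: [0.4876, 0.3209, 0.1466]
ee_rot: [[0.012, -1.0, -0.0], [-1.0, -0.012, -0.0], [0.0, 0.0, -1.0]]
wrist_force: [0.4, 0.4, -6.1]
gripper_width: 0.664
gripper_force: 30.0
```

Run:
```python
from st import *
print(s["tcp_pos"],go(s,(.487,.3204),.1004))
```

```text
20.15 cr [ 32.1 419.4] z 0.1466 r 520.3 drum -78.5 F [ 0.4  0.4 -6.1] w 0.664 30.0
yaw 90.7
[0.48758158 0.32094764 0.14661542] [0.1 0.1 4.6]
```

No contact so far. I'll lower the rest gently.

apply_moves --plan '[{"grip":0.5,"offset":[0,0,1],"spin":0},{"grip":0.5,"offset":[0,0,2],"spin":0},{"grip":0.5,"offset":[0,0,3],"spin":0},{"grip":0.5,"offset":[0,0,3.7],"spin":0},{"grip":0.5,"offset":[0,0,4.2],"spin":0}]'

```text
time_s: 20.65
tcp_pos: [0.4875, 0.3209, 0.1047]
ee_rot: [[0.012, -1.0, -0.0], [-1.0, -0.012, -0.001], [0.001, 0.001, -1.0]]
wrist_force: [0.7, 1.0, -5.8]
gripper_width: 0.662
gripper_force: 30.0
```

apply_moves --plan '[{"grip":0.5,"offset":[0,0,0.1],"spin":0},{"grip":0.5,"offset":[0,0,0.2],"spin":0},{"grip":0.5,"offset":[0,0,0.3],"spin":0},{"grip":0.5,"offset":[0,0,0.4],"spin":0},{"grip":0.5,"offset":[0,0,0.4],"spin":0}]'

```text
time_s: 21.15
tcp_pos: [0.4876, 0.321, 0.1017]
ee_rot: [[0.012, -1.0, 0.0], [-1.0, -0.012, 0.0], [-0.0, -0.0, -1.0]]
wrist_force: [-0.5, -1.0, -6.1]
gripper_width: 0.663
gripper_force: 30.0
```

```bash
python3 st.py
```

```text
21.15 cr [ 32.2 419.4] z 0.1017 r 520.4 drum -78.5 F [-0.5 -1.  -6.1] w 0.663 30.0
yaw 90.7
```

apply_moves --plan '[{"grip":0.5,"offset":[0,0,0.1],"spin":0},{"grip":0.5,"offset":[0,0,0.2],"spin":0},{"grip":0.5,"offset":[0,0,0.3],"spin":0},{"grip":0.5,"offset":[0,0,0.3],"spin":0}]'

```text
time_s: 21.55
tcp_pos: [0.4878, 0.3211, 0.1005]
ee_rot: [[0.013, -1.0, 0.001], [-1.0, -0.013, 0.0], [-0.0, -0.001, -1.0]]
wrist_force: [-3.3, -1.8, 5.3]
gripper_width: 0.665
gripper_force: 30.0
```

apply_moves --plan '[{"grip":0.75,"offset":[0,0,0],"spin":0},{"grip":0.9,"offset":[0,0,0],"spin":0},{"grip":0.95,"offset":[0,0,0],"spin":0},{"grip":0.95,"offset":[0,0,0],"spin":0}]'

```text
time_s: 21.95
tcp_pos: [0.4879, 0.3212, 0.0987]
ee_rot: [[0.012, -1.0, 0.001], [-1.0, -0.012, 0.0], [-0.0, -0.001, -1.0]]
wrist_force: [0.0, -0.4, -0.6]
gripper_width: 0.912
gripper_force: 0.0
```

apply_moves --plan '[{"grip":0.95,"offset":[0,0,-1],"spin":0},{"grip":0.95,"offset":[0,0,-4],"spin":0},{"grip":0.95,"offset":[0,0,-8],"spin":0},{"grip":0.95,"offset":[0,0,-12],"spin":0},{"grip":0.95,"offset":[0,0,-16],"spin":0}]'

```text
time_s: 22.45
tcp_pos: [0.4876, 0.3208, 0.2611]
ee_rot: [[0.012, -1.0, 0.001], [-1.0, -0.012, 0.0], [-0.0, -0.001, -1.0]]
wrist_force: [0.8, 1.0, 0.0]
gripper_width: 0.949
gripper_force: 0.0
```

apply_moves --plan '[{"grip":0.95,"offset":[3,1,0],"spin":0},{"grip":0.95,"offset":[7,2,0],"spin":0},{"grip":0.95,"offset":[11,3,0],"spin":0},{"grip":0.95,"offset":[15,3,0],"spin":0},{"grip":0.95,"offset":[18,3,0],"spin":0}]'

```text
time_s: 22.95
tcp_pos: [0.4592, 0.1387, 0.2597]
ee_rot: [[0.012, -1.0, 0.001], [-1.0, -0.012, 0.001], [-0.001, -0.001, -1.0]]
wrist_force: [0.6, 0.4, 1.2]
gripper_width: 0.952
gripper_force: 0.0
```

Run:
```python
from st import *
t=r.capture("top");q=r.capture("scene")
for n,c2 in(('top',t),('scene',q)):
    P=cloud(c2);m=(abs(P[...,0]-.4875)<.02)&(abs(P[...,1]-.3207)<.015)&(P[...,2]>.05);print(n,m.sum(),np.percentile(P[m],[5,50,95],axis=0).round(4).tolist() if m.any() else '')
a=cv2.resize(t["img"],(400,300));b=cv2.resize(q["img"],(400,300))
d=cv2.resize(q["img"][160:330,170:430],(400,262))
e=cv2.resize(t["img"][140:270,100:370],(400,262))
cv2.imwrite("pics/end.png",np.vstack([np.hstack([a,b]),np.hstack([e,d])]))
```

```text
22.95 cr [-31.6 246.3] z 0.2597 r 347.7 drum -69.8 F [0.6 0.4 1.2] w 0.952 0.0
yaw 90.7
top 0 
scene 198 [[0.4699, 0.3073, 0.125], [0.4872, 0.3204, 0.1278], [0.5052, 0.334, 0.131]]
```

View pics/end.png

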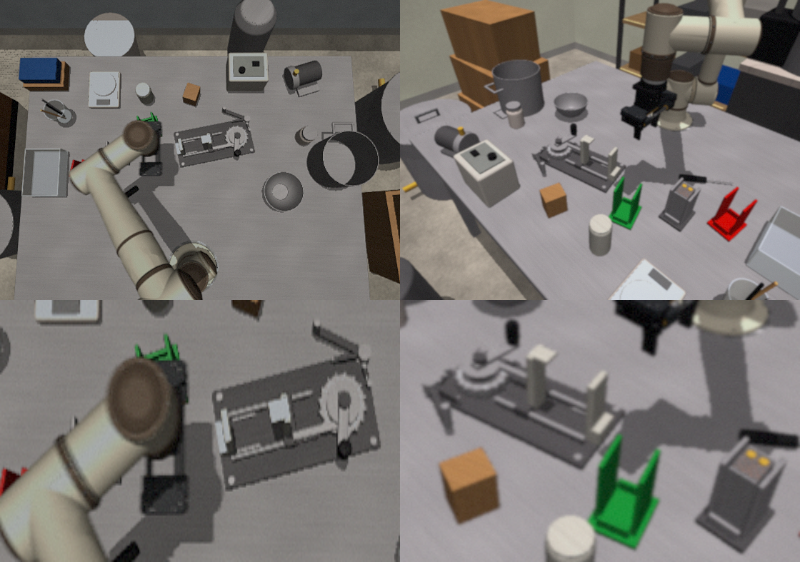

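The chiller stands in the grey stand with its top at about 0.13 m, the pawl is off and the keeper is back. Before handing in, I'll check the drum angle.

Run:
```python
from st import *
t=r.capture("top")
g=t["img"].max(2);sub=g[190:235,320:350];m=(sub<40).astype(np.uint8)
n,l,stt,ce=cv2.connectedComponentsWithStats(m)
for i in range(1,n):
    if stt[i,4]>15:
        u,v=ce[i]+[320,190];k=inv(cast(t,u,v,.10));d=k-[-.002,-.1];print(stt[i],k*1e3,np.hypot(*d),np.degrees(np.arctan2(d[1],d[0]))%360-165)
```

```text
23.05 cr [-31.7 245.4] z 0.2597 r 346.8 drum -69.8 F [-0.1  0.4  0.1] w 0.951 0.0
yaw 90.5
[ 7 20 10  9 63] [-78.2404621  -77.06143458] 0.0796164922901183 -1.7450320238158668
```

The drum measures about 0, at its stop.

```bash
python3 -c "
from station import r
print(r.finish_job())"
```

```text
the job is handed in; nothing more can be done
None
```

The job is handed in: the pawl is flicked off and still off, the drum is back at its stop, and the chiller stands upright and fully down in the grey slot stand, with no loose item touched, at about 23 s on the robot's clock.

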